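Check a vase in for firing with the barcode reader

TASK

Put the loose key into the check-in terminal's key switch, push it fully home and turn it clockwise as far as it goes. Then pick up the barcode reader, point its window squarely and level at the middle of the label in front of the tall vase from about 10 cm away, and hold it still there for two seconds. Finally lay the reader flat on its rubber-topped pad again and let go, without dropping it, leaving the key turned in the switch and the pottery, jars and other things on the bench where they are.

Things in the scene. Friction and masses are not known exactly. Their poses are not given: they have to be found in the camera images.
- key: Steel key, 66 mm tall, 60 g, loose, upright in a wooden block (slot 22 mm deep, loose fit; lift straight out). Origin: centre of the blade's tip; z up; x along the blade's wide side. Blade 18 (x) x 6 (y) mm, z 0 to 22, its last 4 mm 15 x 4; collar 30 x 16 mm, z 22 to 28; flat bow 38 (x) x 12 (y) mm, z 28 to 66, to be gripped across its 12 mm. Same either way round.
- keyblock: Wooden block 80 x 60 x 28 mm, fixed, with the slot in which the key starts. Origin: centre of its underside.
- slot (a point): Mouth centre of the key switch's slot, on top of its turning part, 56 mm above the bench; z up, x along the slot's long side (turns with the switch). Slot about 21 x 9 mm, small chamfer, 25 mm deep: fully home, the key's collar rests on the mouth and its tip is 22 mm below. A fixed ring, radius 29 mm, surrounds the turning part, its rim 14 mm below the mouth.
- console: Grey check-in terminal, fixed: housing 130 x 150 x 30 mm, origin at the centre of its underside. The switch axis is 20 mm towards -x. A flat black display, 36 mm wide, lies across its far (+x) end, 42 mm above the bench. With the switch off the slot lies along x.
- keyswitch (a joint): Key switch angle: 0 off (as at the start), grows as the key turns clockwise seen from above, stop at 1.2 rad = on. Stays where left; light friction of about 0.04 N m. The key has about 0.15 rad of play in the slot.
- reader: Hand-held barcode reader, 176 mm long, loose, 0.2 to 0.33 kg, lying on its pad. Origin: on its underside, within 15 mm of the centre of mass; x forward to the head, z up. Grip: straight bar 36 mm wide (y), 32 mm high, x = -85 to 55 mm; hold it about x = -15. Head: wider block (60 mm), x = 30 to 91 mm, pitched 30 degrees nose-down, top at z = 60 mm.
- window (a point): Centre of the reader's window on the front of the head, at (81, 0, 18.5) mm in the reader's frame. x is the line of sight, 30 degrees below the reader's own forward direction (so a level reader looks 30 degrees down); y as the reader's y.
- pad: Reader's pad: dark wooden block 200 x 110 x 25 mm with a rubber top, fixed. Origin: centre of its underside, x along its length, z up; its top is 25 mm above the origin. The reader lies on it along x, head to +x.
- label_vase (a point): Centre of the barcode label (70 wide x 45 mm, on an 84 x 56 mm card) in front of the tall vase, 45 mm above the bench. x points into the card, the way a reader must look at it (30 degrees below horizontal); y along the label's width (level); z up the card.
- label_bowl (a point): Centre of the barcode label (70 wide x 45 mm, on an 84 x 56 mm card) in front of the bowl, 45 mm above the bench. x points into the card, the way a reader must look at it (30 degrees below horizontal); y along the label's width (level); z up the card. Not to be scanned.
- label_cup (a point): Centre of the barcode label (70 wide x 45 mm, on an 84 x 56 mm card) in front of the cup, 45 mm above the bench. x points into the card, the way a reader must look at it (30 degrees below horizontal); y along the label's width (level); z up the card. Not to be scanned.
- vase: Tall white vase, 175 mm tall, 80 mm at its widest, loose, on its board about 75 mm behind its label. Origin: centre of its underside.
- bowl: White bowl, 92 mm across, 50 mm tall, loose. Origin: centre of its underside.
- cup: White cup, 68 mm across, 85 mm tall, loose. Origin: centre of its underside.
- mug: White mug with a handle, 76 mm across, 85 mm tall, bystander to the right of the pad. Origin: centre of its underside.
- saucer: Saucer, 90 mm across, 16 mm tall, bystander between key block and terminal. Origin: centre of its underside.
- brush: Brush, 170 mm long, lying between the key block and the boards, bystander.
- glaze: White bottle, 68 mm across, 160 mm tall, bystander at the right. Origin: centre of its underside.
- pigment: Glass jar, 64 mm across, 75 mm tall, bystander at the left. Origin: centre of its underside.
There are look-alikes about, which are no part of the job. What is shaped like the key but turquoise is not meant.

How it is judged:
By the outcome, as a careful person would: the job done as asked, in the order asked, and still so for the second after the job is handed in, with the robot touching nothing.
It also fails if it takes over 72 s, if anything falls off the work surface, if the arm or the gripper's body presses on something with over 40 N, if the wrist force passes 120 N, or if a joint passes its speed limit or range.

ROBOT

A 6-joint arm with a two-finger parallel gripper is mounted at the origin on the work surface. World frame = base frame: x ahead of the robot, y to its left, z up, the work surface at z = 0. Lengths are in m, angles in rad, forces in N, time in s.
With the tool pointing down it reaches from about 0.35 to 0.775 m from the base axis. Payload 7.3 kg.
Tool frame: the origin (TCP) lies at the centre of the arm's flange, where the gripper is bolted on; the fingertips stand 178 mm ahead of it and the grasp point (between the pads) lies 159 mm ahead of it; z points along the fingers, y is the line along which they close (so a half turn about z gives the same grasp; the last joint's range is limited). The gripper opens to 92 mm and grips with 3 to 60 N. Pads are 19 mm wide; open, the fingers measure 130 mm over their backs; the gripper's body (75 mm by 190 mm) begins 47 mm behind the grasp point.
Start: joints at [1.009, 0.342, 1.524, -0, 1.275, -0.146], TCP at [0.212, 0.48, 0.405] pointing down, gripper open.
Joint ranges: [-2.53, 2.53], [-0.77, 2.02], [0.04, 2.7], [-1, 4.14], [0.28, 2.66], [-3.11, 3.11]. Speed limits (rad/s): [2.57, 2.57, 3.14, 3.14, 3.14, 3.14].

INTERFACE

Orientations are given as [roll, pitch, yaw] about the fixed x, y, z axes, in that order (R = Rz(yaw) Ry(pitch) Rx(roll)).
In Python, from cell import telemetry, vision, ticket gives the robot as it stands.
- The arm moves only by the shell command python3 -m crank 'ROWS' [FORCE]. ROWS is JSON, a list of rows, each a list of 5 numbers: the gripper command: -1 is shut, 1 is fully open, values between are in proportion, then the shift along the tool's x, y, z in mm, then the turn about the tool's z in rad. In form: [[fingers, dx, dy, dz, roll], ...]. A call has 1 to 12 rows; each row is the pose to reach, as a shift and turn from the pose commanded when the call began, along the tool's axes at that moment; what a row does not reach only later rows make up. A row lasts 1/12 s, in which the tool goes at most 41.7 mm and 7.16 degrees, less where a joint would pass 70% of its speed; a pose out of reach is approached as far as the arm can. A call with a gripper value outside its range is refused whole. The fingers move at their own pace and stop on an object; FORCE is the grip in N (left out, the last holds). Time passes only in rows, so rows that repeat a pose let the fingers close. It gives the time, the measured TCP pose, the force, the opening and the grip force at its end, in the units of the state.
- telemetry.observe(): the state, without advancing time (a new reading comes with each control period).
- vision.read_camera(name): name is "scene" or "top" or "wrist"; returns (picture, depth): 420x560x3 uint8, red, green, blue; 420x560 float32, m along the optical axis (not along the pixel's ray), 0 where there is no reading.
- vision.get_calibration(name): a dict with "camera_matrix" (3x3 intrinsics, pixels), "dist" ([k1, k2, p1, p2, k3] as OpenCV has them; the pictures are not rectified), "rvec" (rotation vector, rad) and "tvec" (3), from world to camera coordinates, as OpenCV has them. Camera axes: x right, y down, z forward; pixel columns grow to the right and rows downward; lengths in m; the calibration is good to about 2 mm. A picture is of the moment at which its call begins: read the wrist's pose just before it. get_calibration takes no time and is no camera call; for the wrist camera it gives the pose at the moment of the call.
- ticket.hand_in(): hands the job in; it is judged then, once.
The state is a dict: "time": time; "qpos": joint angles; "qvel": joint speeds; "joint_efforts": joint torques, N m; "tool_pos": TCP position; "tool_rot": TCP orientation; "contact_force": force on the tool from outside, world axes, zero at the start; "torque": the same for the moment, N m; "opening": finger opening in m; "grip_force": force on a finger pad.
Only numpy, scipy, OpenCV 4.12 (cv2) and the standard library are available. Lean on these libraries where they do the work, as an engineer would, in place of code of your own. Each camera call takes 0.05 s, during which the arm holds its last target. There are 200 camera calls.

## Working session

There is one attempt and no reset: what is moved stays moved. The work goes in short steps, Python scripts to look and compute and a shell command to move; the robot and the scene stay as the last step left them, time stands still between calls to the robot, and variables do not carry over. Pictures are saved under pics/ and viewed, at most 13 in all, crops included, and the job is handed in when it is done.

```bash
mkdir -p pics; ls; python3 - <<'E'
from cell import telemetry, vision
import cv2,numpy as np
print(telemetry.observe())
for n in ("scene","top"):
    p,d=vision.read_camera(n); cv2.imwrite(f"pics/{n}0.png",p[:,:,::-1]); np.save(f"pics/{n}0.npy",d)
    print(n,vision.get_calibration(n))
E
```

```text
pics
{'time': 0.0, 'qpos': array([ 1.00899049e+00,  3.42747717e-01,  1.52500861e+00,  1.01934012e-05,
        1.27540078e+00, -1.45958309e-01]), 'qvel': array([-3.27851544e-04,  5.43362244e-04,  7.03302240e-05,  4.21540765e-04,
       -5.36819480e-04, -3.63779438e-04]), 'joint_efforts': array([ 2.46312266e-03, -4.31246459e+01, -2.44220459e+01,  7.19482871e-02,
        5.60056453e-02, -1.42883441e-04]), 'tool_pos': array([0.21197098, 0.48016496, 0.40403471]), 'tool_rot': array([-3.14004626e+00, -2.37177941e-04,  2.72574196e+00]), 'contact_force': array([-0.13526467,  1.10920413, -0.37526838]), 'torque': array([ 0.01140349, -0.0033755 ,  0.00698005]), 'grip_force': 0.0, 'opening': 0.09185437014935813}
scene {'camera_matrix': array([[487.9907833 ,   0.        , 279.12935539],
       [  0.        , 487.9907833 , 212.62094617],
       [  0.        ,   0.        ,   1.        ]]), 'dist': array([-0.04996752,  0.        ,  0.        ,  0.        ,  0.        ]), 'rvec': array([ 1.32501745,  2.11685785, -1.02731622]), 'tvec': array([ 0.26310606, -0.26398071,  1.6308396 ])}
top {'camera_matrix': array([[433.91046826,   0.        , 276.36963165],
       [  0.        , 433.91046826, 212.70010327],
       [  0.        ,   0.        ,   1.        ]]), 'dist': array([0.01151497, 0.        , 0.        , 0.        , 0.        ]), 'rvec': array([ 2.21662369, -1.99864683,  0.20825333]), 'tvec': array([-0.04267059,  0.51982086,  1.14705463])}
```

View pics/top0.png

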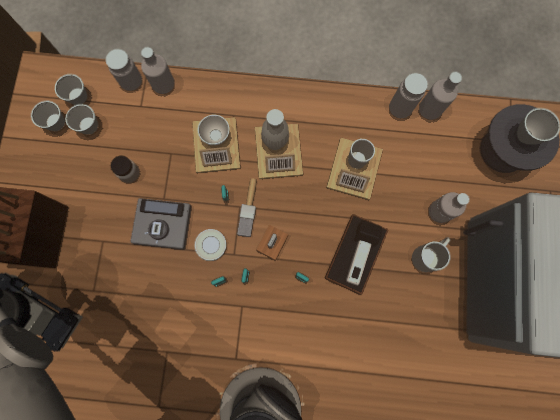

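View pics/scene0.png

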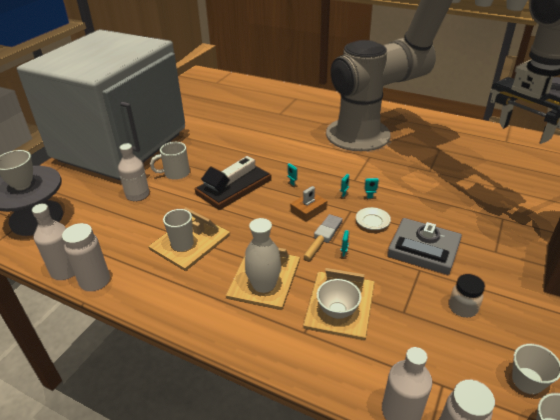

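The top view shows the steel key in its wooden block at (271,241). The four turquoise look-alikes are at (224,194), (219,281), (245,275) and (302,277). The console is at (161,223), with the switch at about (157,230). The pad and reader are at (357,255), and the vase with its label is at (278,135)/(281,163), between the bowl's label (215,158) and the cup's label (352,181). I'll enlarge to confirm.

```bash
cat > h.py <<'E'
from cell import telemetry, vision
import cv2,numpy as np
from scipy.spatial.transform import Rotation as R
def ray(c,uv):
    Rm=cv2.Rodrigues(c["rvec"])[0]; n=cv2.undistortPoints(np.array([[uv]],float),c["camera_matrix"],c["dist"])[0,0]
    return -Rm.T@c["tvec"], Rm.T@np.array([n[0],n[1],1.])
def at_z(c,uv,z):
    o,d=ray(c,uv); return o+d*(z-o[2])/d[2]
def at_d(c,uv,dep):
    o,d=ray(c,uv); return o+d*dep
def proj(c,p): return cv2.projectPoints(np.array([p],float),c["rvec"],c["tvec"],c["camera_matrix"],c["dist"])[0][0,0]
def rel(target,s=None):
    "shift (mm) in current tool axes to TCP target (world)"
    s=s or telemetry.observe(); return R.from_euler('xyz',s["tool_rot"]).inv().apply(np.array(target)-s["tool_pos"])*1000
E
python3 - <<'E'
import cv2,numpy as np
im=cv2.imread("pics/top0.png")
a=cv2.resize(im[185:295,120:320],None,fx=4,fy=4,interpolation=cv2.INTER_CUBIC) # 800x440
cv2.imwrite("pics/crA.png",a[:, :])
b=cv2.resize(im[145:295,240:400],None,fx=4,fy=4,interpolation=cv2.INTER_CUBIC)
cv2.imwrite("pics/crB.png",b)
E
```

```text
(no output)
```

View pics/crA.png

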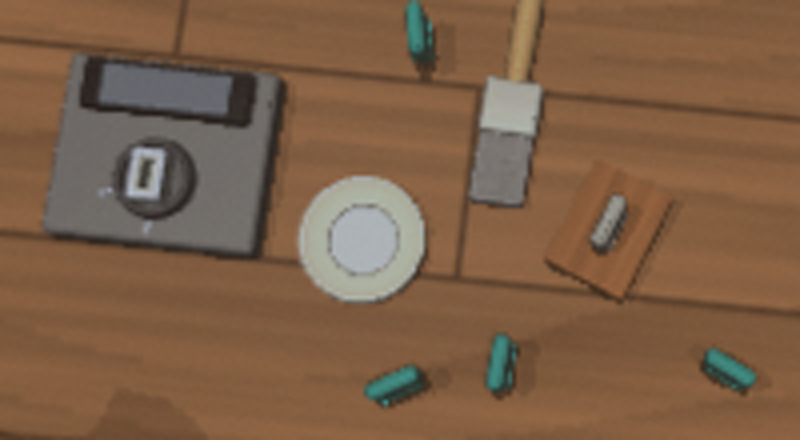

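View pics/crB.png

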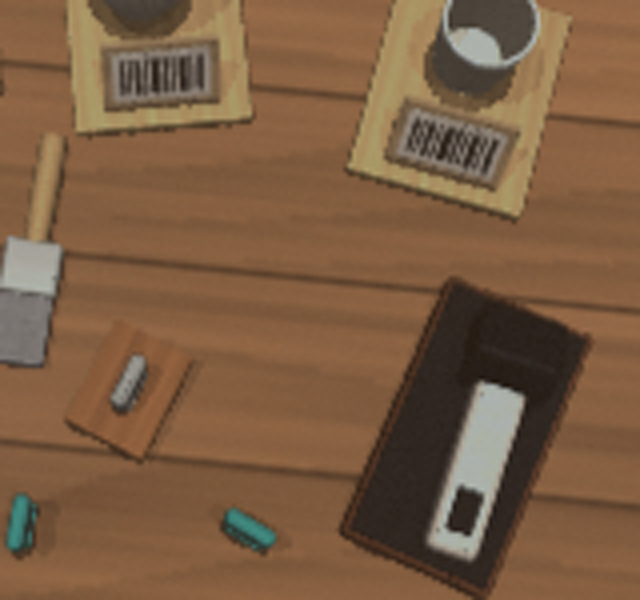

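The crops confirm it. In crop A the steel (grey) key is in the wooden block at (609,222), the switch slot at (147,175) and the display on the far end. In crop B the vase label's card has corners (105,50), (213,40), (219,100) and (105,110). The reader grip runs from (455,553) to (500,385), with its dark head up at (525,350).

```bash
python3 - <<'E'
from h import *
c=vision.get_calibration("top"); d=np.load("pics/top0.npy")
A=lambda x,y:(120+x/4-.375,185+y/4-.375); B=lambda x,y:(240+x/4-.375,145+y/4-.375)
f=lambda n,uv,z:(print(n,at_z(c,uv,z).round(4),"depth->",at_d(c,uv,d[int(round(uv[1])),int(round(uv[0]))]).round(4)),at_z(c,uv,z))[1]
ang=lambda a,b:np.arctan2(*(b-a)[1::-1])
k1=f("key a",A(600,244),.072);k2=f("key b",A(620,201),.072);print("key yaw",ang(k1,k2),(k1+k2)/2)
f("slot",A(147,175),.056)
P=[f("con",A(*p),.03) for p in((78,55),(285,78),(262,255),(45,232))]
print("con ctr",np.mean(P,0),"x ang",ang(P[3],P[0]),ang(P[2],P[1]),"y ang",ang(P[1],P[0])-np.pi/2, [np.linalg.norm(P[i]-P[i-1]) for i in range(4)])
P=[f("pad",B(*p),.025) for p in((452,278),(590,338),(483,598),(342,532))]
print("pad ctr",np.mean(P,0),"x ang",ang(P[3],P[0]),ang(P[2],P[1]),[np.linalg.norm(P[i]-P[i-1]) for i in range(4)])
a=f("gr back",B(455,553),.057);b=f("gr front",B(500,385),.057);print("reader yaw",ang(a,b))
P=[f("lab",B(*p),z) for p,z in(((105,50),.059),((213,40),.059),((219,100),.031),((105,110),.031))]
print("lab ctr",np.mean(P,0),"x ang",ang(P[1],P[0])-np.pi/2,ang(P[2],P[3])-np.pi/2,[np.linalg.norm(P[i]-P[i-1]) for i in range(4)])
print(f("lab mid",B(162,75),.045))
E
```

```text
key a [0.4261 0.0195 0.072 ] depth-> [0.4273 0.0198 0.0623]
key b [0.4564 0.0092 0.072 ] depth-> [0.4564 0.0092 0.0724]
key yaw -0.32759189695026786 [0.44125966 0.01438768 0.072     ]
slot [0.4434 0.3331 0.056 ] depth-> [0.4455 0.3374 0.0411]
con [0.5273 0.4029 0.03  ] depth-> [0.5275 0.4032 0.029 ]
con [0.5259 0.2548 0.03  ] depth-> [0.5319 0.2613 0.0008]
con [0.3997 0.2527 0.03  ] depth-> [0.4022 0.2582 0.0048]
con [0.4001 0.4045 0.03  ] depth-> [ 0.4036  0.4162 -0.0039]
con ctr [0.46325291 0.32872786 0.03      ] x ang -0.012946787040470023 0.01681601702589225 y ang -0.009329793663849895 [np.float64(0.1271556785685798), np.float64(0.14805256405551082), np.float64(0.12621574541131256), np.float64(0.1518152988764828)]
pad [ 0.5455 -0.2035  0.025 ] depth-> [ 0.5464 -0.2042  0.021 ]
pad [ 0.5126 -0.3028  0.025 ] depth-> [ 0.5131 -0.3035  0.0223]
pad [ 0.3255 -0.2394  0.025 ] depth-> [ 0.3263 -0.2433  0.0046]
pad [ 0.3599 -0.1403  0.025 ] depth-> [ 0.3605 -0.1413  0.0159]
pad ctr [ 0.43589374 -0.22152421  0.025     ] x ang -0.32825409760393887 -0.32668148550733905 [np.float64(0.19608449956290724), np.float64(0.10464854117419478), np.float64(0.1975865210734696), np.float64(0.10495790108232968)]
gr back [ 0.3517 -0.2129  0.057 ] depth-> [ 0.352  -0.2135  0.0536]
gr front [ 0.4677 -0.2359  0.057 ] depth-> [ 0.4671 -0.2352  0.0604]
reader yaw -0.19532360143671115
lab [0.6769 0.0571 0.059 ] depth-> [0.674  0.0566 0.0675]
lab [ 0.6922 -0.0181  0.059 ] depth-> [ 0.6895 -0.0181  0.0664]
lab [ 0.6574 -0.0269  0.031 ] depth-> [ 0.6621 -0.0271  0.016 ]
lab [0.6414 0.0538 0.031 ] depth-> [0.6464 0.0547 0.0145]
lab ctr [0.66695795 0.01646304 0.045     ] x ang 0.20085828393914773 0.19503068057798068 [np.float64(0.04527270314277583), np.float64(0.07677785302878476), np.float64(0.04551419643114249), np.float64(0.0823410114380815)]
lab mid [0.6672 0.0155 0.045 ] depth-> [0.6683 0.0155 0.0418]
[0.66724754 0.01545342 0.045     ]
```

```bash
python3 -m crank '[[-0.13,-398,-334,60,-0.088],[-0.13,-398,-334,60,-0.088],[-0.13,-398,-334,60,-0.088],[-0.13,-398,-334,60,-0.088],[-0.13,-398,-334,60,-0.088],[-0.13,-398,-334,60,-0.088],[-0.13,-398,-334,60,-0.088],[-0.13,-398,-334,60,-0.088],[-0.13,-398,-334,60,-0.088],[-0.13,-398,-334,60,-0.088],[-0.13,-398,-334,60,-0.088],[-0.13,-398,-334,60,-0.088]]' 20; python3 -m crank '[[-0.13,-70,-60,14,0],[-0.13,-70,-60,14,0],[-0.13,-70,-60,14,0],[-0.13,-70,-60,14,0]]'; python3 - <<'E'
from h import *
print(rel((.441,.0144,.33)))
E
```

```text
time: 1.1
tool_pos: [0.4314, 0.0324, 0.3471]
tool_rot: [3.141, -0.0, 2.814]
contact_force: [1.5, 1.1, 0.6]
opening: 0.0401
grip_force: 0.0
time: 1.43
tool_pos: [0.479, -0.0472, 0.3323]
tool_rot: [-3.141, -0.001, 2.81]
contact_force: [-0.3, 0.2, -0.1]
opening: 0.04
grip_force: 0.0
[55.96031932 45.88178515  2.38654839]
```

```bash
python3 -m crank '[[-0.13,28,23,0,0],[-0.13,56,46,0,0],[-0.13,56,46,0,0],[-0.13,56,46,0,0]]'; python3 - <<'E'
from h import *
s=telemetry.observe();c=vision.get_calibration("wrist"); p,d=vision.read_camera("wrist"); np.save("pics/w1.npy",d)
import pickle; pickle.dump((s,c),open("pics/w1.pkl","wb"))
cv2.imwrite("pics/w1.png",p[:,:,::-1])
print(s["tool_pos"],s["tool_rot"],proj(c,(.441,.0144,.072)),proj(c,np.r_[s["tool_pos"][:2],.072]))
E
```

```text
time: 1.77
tool_pos: [0.4383, 0.019, 0.3336]
tool_rot: [3.141, -0.001, 2.818]
contact_force: [0.5, -0.2, -0.6]
opening: 0.04
grip_force: 0.0
[0.43832393 0.01902335 0.33355951] [ 3.14138952e+00 -8.54361088e-04  2.81755645e+00] [272.71861324 218.33830275] [277.0303302  213.62487249]
```

View pics/w1.png

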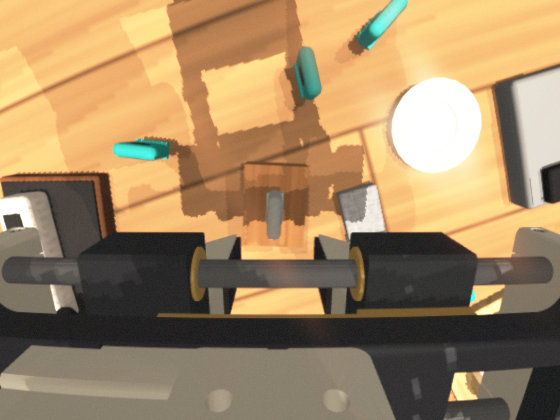

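The wrist view shows the steel key at (274,213) in its block, almost centred and aligned. I'll refine it from depth.

```bash
python3 - <<'E'
from h import *
import pickle; s,c=pickle.load(open("pics/w1.pkl","rb")); d=np.load("pics/w1.npy")
P=np.array([at_d(c,(u,v),d[v,u]) for v in range(170,250) for u in range(250,305)])
for lo,hi in((.066,.078),(.040,.064)):
    K=P[(P[:,2]>lo)&(P[:,2]<hi)]; 
    r=cv2.minAreaRect((K[:,:2]*1000).astype(np.float32)); print(len(K),K[:,2].max(),np.median(K[:,2]),r)
k=K=P[(P[:,2]>.066)&(P[:,2]<.078)][:,:2]; m=k.mean(0); w,v=np.linalg.eigh(np.cov(k.T)); print(m,np.arctan2(v[1,1],v[0,1]))
b=cv2.minAreaRect((P[(P[:,2]>.024)&(P[:,2]<.032)][:,:2]*1000).astype(np.float32)); print("block",b)
E
```

```text
594 0.07407778232388407 0.07095221205819655 ((442.0063171386719, 15.32925796508789), (12.148002624511719, 37.81439971923828), 68.91580963134766)
74 0.06390781479221885 0.05330154107689308 ((430.6238098144531, 22.518733978271484), (16.07019805908203, 9.116138458251953), 32.21914291381836)
[0.44089081 0.01584958] 2.7702579303331727
block ((445.6316223144531, 17.0537109375), (53.16633224487305, 76.5077133178711), 70.29042053222656)
```

```bash
python3 - <<'E'
from h import *
print(rel((.4415,.0155,.216)))
E
```

```text
[ -2.98685465  -1.80208536 117.74461335]
```

```bash
python3 -m crank '[[-0.13,-3,-2,30,0.025],[-0.13,-3,-2,60,0.025],[-0.13,-3,-2,60,0.025],[-0.13,-3,-2,60,0.025],[-0.13,-3,-2,60,0.025]]'; python3 - <<'E'
from h import *
print(rel((.4415,.0155,.216)))
E
```

```text
time: 2.23
tool_pos: [0.4427, 0.0137, 0.2744]
tool_rot: [3.141, 0.001, 2.789]
contact_force: [-0.1, -0.5, -0.5]
opening: 0.0397
grip_force: 0.0
[ 1.81639081  1.240645   58.41946449]
```

Descend, grip and lift.

```bash
python3 -m crank '[[-0.13,2,1,20,0],[-0.13,2,1,40,0],[-0.13,2,1,58,0],[-0.13,2,1,58,0],[-0.13,2,1,58,0],[-1,2,1,58,0],[-1,2,1,58,0],[-1,2,1,58,0],[-1,2,1,58,0],[-1,2,1,58,0],[-1,2,1,58,0]]' 25
```

```text
time: 3.15
tool_pos: [0.4407, 0.0155, 0.2159]
tool_rot: [3.141, 0.001, 2.789]
contact_force: [-0.2, -0.1, 5.4]
opening: 0.0119
grip_force: 25.0
```

```bash
python3 -m crank '[[-1,0,0,-10,0],[-1,0,0,-20,0],[-1,0,0,-35,0],[-1,0,0,-60,0],[-1,0,0,-90,0],[-1,0,0,-90,0],[-1,0,0,-90,0]]' 45; python3 - <<'E'
from h import *
print(rel((.4434,.333,.29)))
E
```

```text
time: 3.73
tool_pos: [0.4408, 0.0155, 0.3065]
tool_rot: [3.141, 0.003, 2.789]
contact_force: [-0.2, -0.3, -0.4]
opening: 0.0118
grip_force: 45.0
[107.28510688 298.82208515  16.4049615 ]
```

```bash
python3 -m crank '[[-1,6,30,-14,-0.1],[-1,14,70,-14,-0.2],[-1,22,110,-14,-0.3],[-1,30,150,-14,-0.35],[-1,38,190,-14,-0.35],[-1,46,230,-14,-0.35],[-1,54,270,-14,-0.35],[-1,60,300,-14,-0.35],[-1,63,315,-14,-0.35],[-1,63,315,-14,-0.35],[-1,63,315,-14,-0.35],[-1,63,315,-14,-0.35]]'; python3 - <<'E'
from h import *
s=telemetry.observe();c=vision.get_calibration("wrist"); p,d=vision.read_camera("wrist"); np.save("pics/w2.npy",d)
import pickle; pickle.dump((s,c),open("pics/w2.pkl","wb"))
cv2.imwrite("pics/w2full.png",p[:,:,::-1])
q=proj(c,(.443,.333,.056)); print(s["tool_pos"],s["tool_rot"],q)
u,v=int(q[0])-80,max(0,int(q[1])-60); print(u,v)
cv2.imwrite("pics/w2.png",cv2.resize(p[v:v+120,u:u+160,::-1],None,fx=5,fy=5,interpolation=cv2.INTER_CUBIC))
E
```

```text
time: 4.73
tool_pos: [0.49, 0.332, 0.3181]
tool_rot: [-3.14, -0.002, 3.139]
contact_force: [0.2, -0.4, -0.6]
opening: 0.0116
grip_force: 45.0
[0.48997432 0.33199264 0.31807449] [-3.13999375e+00 -2.34721354e-03  3.13855436e+00] [278.60253097 155.95231325]
198 95
```

View pics/w2.png

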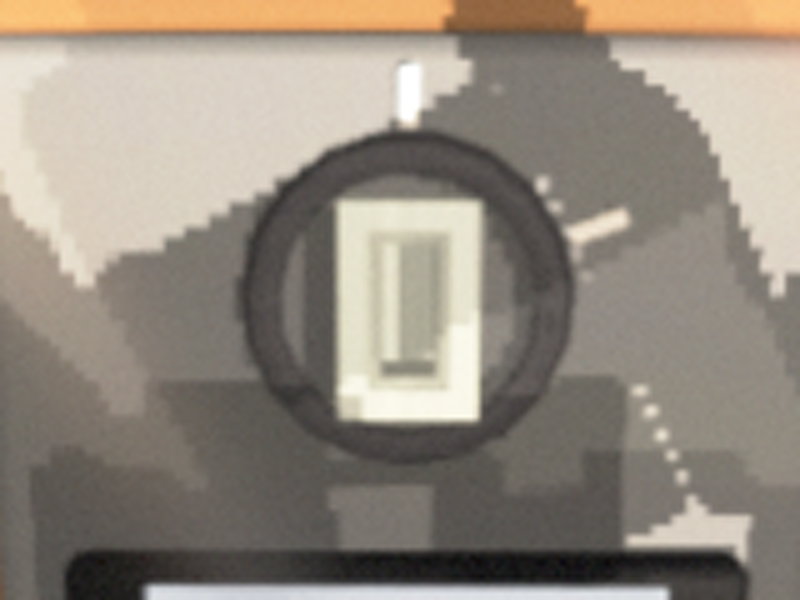

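The crop shows the switch block spanning (335–484, 198–424) with its slot centred at (410,311), running straight up and down in the image. I'll compute the slot position, and locate the held key in the same picture.

```bash
python3 - <<'E'
from h import *
import pickle; s,c=pickle.load(open("pics/w2.pkl","rb")); d=np.load("pics/w2.npy")
w=lambda x,y:(198+x/5-.4,95+y/5-.4)
print("slot",at_z(c,w(410,311),.056)); a,b=at_z(c,w(410,424),.056),at_z(c,w(410,198),.056); print("len",a-b)
L=[at_z(c,w(*p),.056) for p in((335,198),(335,424),(484,198),(484,424))]
print([np.arctan2(*(L[i+1]-L[i])[1::-1]) for i in(0,2)], np.mean(L,0))
print("top z",[at_d(c,w(*p),d[int(w(*p)[1]),int(w(*p)[0])]).round(4) for p in((350,300),(470,300),(410,405))])
t=s["tool_pos"]
for z in(.108,.13,.136,.174): print(z,proj(c,(t[0],t[1],z)))
q=proj(c,(t[0],t[1],.125)).astype(int)
p=cv2.imread("pics/w2full.png"); cv2.imwrite("pics/w2k.png",cv2.resize(p[q[1]-60:q[1]+60,q[0]-80:q[0]+80],None,fx=5,fy=5)); print(q-[80,60])
E
```

```text
slot [0.44366049 0.33377998 0.056     ]
len [ 3.51806009e-02 -1.30453439e-05  0.00000000e+00]
[np.float64(-0.0112474202842573), np.float64(0.01035994131628615)] [0.443925   0.33370246 0.056     ]
top z [array([0.442 , 0.3244, 0.0551]), array([0.4419, 0.3431, 0.0567]), array([0.4584, 0.3338, 0.0564])]
0.108 [277.4080098  234.96189857]
0.13 [277.39459147 247.42508029]
0.136 [277.39034757 251.35044687]
0.174 [277.35490762 283.82547252]
[197 184]
```

View pics/w2k.png

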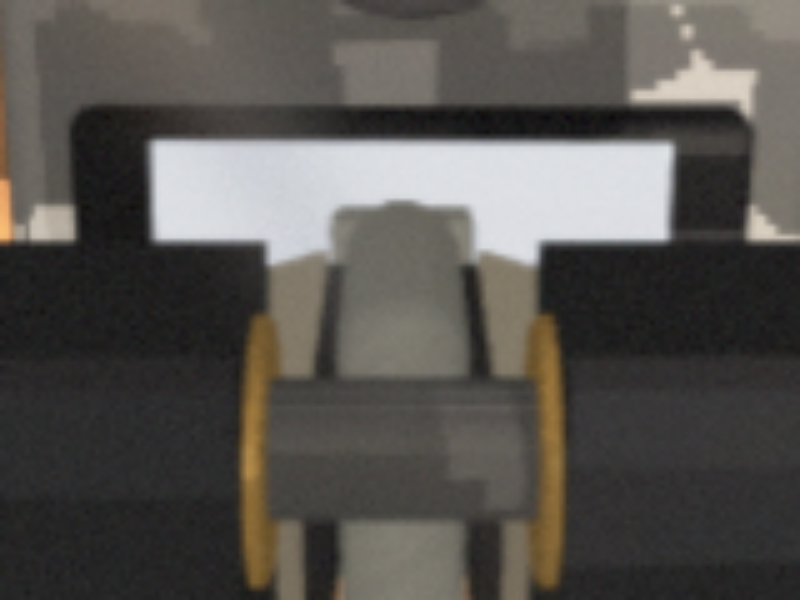

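```bash
python3 - <<'E'
from h import *
import pickle; s,c=pickle.load(open("pics/w2.pkl","rb")); d=np.load("pics/w2.npy"); t=s["tool_pos"]
k=lambda x,y:(197+x/5-.4,184+y/5-.4)
for z in(.130,.136): print(z,at_z(c,k(401,208),z)-t)
for p in ((345,220),(465,220),(400,290),(400,330)):
    uv=k(*p); print(p,(at_d(c,uv,d[int(round(uv[1])),int(round(uv[0]))])-t).round(4))
print(telemetry.observe()["tool_pos"],"rel",rel((.4437,.3337,.32)))
E
```

```text
0.13 [-0.01362417 -0.00031479 -0.18807449]
0.136 [-0.01551508 -0.00029658 -0.18207449]
(345, 220) [-0.0139 -0.0065 -0.1827]
(465, 220) [-0.014   0.0068 -0.1825]
(400, 290) [-0.018  -0.0003 -0.1497]
(400, 330) [-0.0159 -0.0003 -0.1453]
[0.49013885 0.33172314 0.31851893] rel [46.44847793  1.79927383 -1.40353166]
```

```bash
python3 -m crank '[[-1,20,1,0,0],[-1,46,2,0,0],[-1,46,2,15,0],[-1,46,2,44,0],[-1,46,2,44,0],[-1,46,2,44,0],[-1,46,2,44,0],[-1,46,2,44,0]]'; python3 - <<'E'
from h import *
print(rel((.4437,.334,.256)),telemetry.observe()["tool_rot"])
E
```

```text
time: 5.45
tool_pos: [0.445, 0.3348, 0.2768]
tool_rot: [3.14, 0.002, 3.138]
contact_force: [-0.1, -0.0, -1.0]
opening: 0.0116
grip_force: 45.0
[ 1.3146159  -0.82890993 20.78310677] [3.14042822e+00 2.01533680e-03 3.13790872e+00]
```

```bash
python3 -m crank '[[-1,1.3,-0.8,0,0],[-1,1.3,-0.8,0,0],[-1,1.3,-0.8,5,0],[-1,1.3,-0.8,9,0],[-1,1.3,-0.8,12,0],[-1,1.3,-0.8,15,0],[-1,1.3,-0.8,18,0],[-1,1.3,-0.8,18,0]]'; python3 - <<'E'
from h import *
print(rel((.4437,.334,.244)),telemetry.observe()["torque"])
E
```

```text
time: 6.12
tool_pos: [0.4428, 0.3341, 0.2565]
tool_rot: [-3.141, -0.001, 3.139]
contact_force: [0.6, 0.2, -0.4]
opening: 0.0121
grip_force: 45.0
[-0.90095382 -0.1304145  12.52766655] [-0.00705742 -0.00324841  0.00812385]
```

Tip is about 9 mm in with no force. Pushing home.

```bash
python3 -m crank '[[-1,-0.5,0,4,0],[-1,-0.5,0,7,0],[-1,-0.5,0,10,0],[-1,-0.5,0,12,0],[-1,-0.5,0,13,0],[-1,-0.5,0,14,0],[-1,-0.5,0,14,0]]'; python3 - <<'E'
from h import *
print(telemetry.observe()["torque"])
E
```

```text
time: 6.7
tool_pos: [0.4434, 0.3342, 0.2439]
tool_rot: [3.142, 0.0, 3.139]
contact_force: [-1.8, -0.4, 4.2]
opening: 0.0121
grip_force: 45.0
[-0.1813852   0.33821092 -0.02725232]
```

```bash
python3 -m crank '[[-1,0,0,1,0],[-1,0,0,2,0],[-1,0,0,2,0],[-1,0,0,2,0]]'
```

```text
time: 7.03
tool_pos: [0.4433, 0.3341, 0.2437]
tool_rot: [3.141, 0.001, 3.139]
contact_force: [-5.9, -3.2, 18.5]
opening: 0.0118
grip_force: 45.0
```

```bash
python3 -m crank '[[-1,0,0,-1,0.08],[-1,0,0,-1,0.2],[-1,0,0,-1,0.32],[-1,0,0,-1,0.44],[-1,0,0,-1,0.56],[-1,0,0,-1,0.68],[-1,0,0,-1,0.8],[-1,0,0,-1,0.9],[-1,0,0,-1,1.0],[-1,0,0,-1,1.1],[-1,0,0,-1,1.1],[-1,0,0,-1,1.1]]';python3 - <<'E'
from h import *
print(telemetry.observe()["torque"])
E
python3 -m crank '[[-1,0,0,0,0.08],[-1,0,0,0,0.16],[-1,0,0,0,0.22],[-1,0,0,0,0.27],[-1,0,0,0,0.27],[-1,0,0,0,0.27]]';python3 - <<'E'
from h import *
print(telemetry.observe()["torque"])
E
```

```text
time: 8.03
tool_pos: [0.4441, 0.3342, 0.2438]
tool_rot: [3.138, 0.001, 2.038]
contact_force: [0.0, -2.0, 8.1]
opening: 0.0117
grip_force: 45.0
[-0.48188659  0.0388977  -0.0719636 ]
time: 8.53
tool_pos: [0.4439, 0.3343, 0.2438]
tool_rot: [3.139, -0.0, 1.769]
contact_force: [-2.1, -2.3, 9.4]
opening: 0.0116
grip_force: 45.0
[-0.49009173  0.21649009 -0.07645483]
```

```bash
python3 -m crank '[[-1,0,0,0,0.03],[-1,0,0,0,0.06],[-1,0,0,0,0.09],[-1,0,0,0,0.12],[-1,0,0,0,0.12],[-1,0,0,0,0.12]]';python3 - <<'E'
from h import *
print(telemetry.observe()["torque"])
E
```

```text
time: 9.03
tool_pos: [0.4438, 0.3344, 0.2439]
tool_rot: [3.139, -0.001, 1.65]
contact_force: [-2.0, -1.2, 10.8]
opening: 0.0116
grip_force: 45.1
[-0.34601202  0.40145745  0.47233902]
```

```bash
python3 -m crank '[[-1,0,0,0,-0.05],[-1,0,0,0,-0.05],[-0.3,0,0,0,-0.05],[-0.3,0,0,0,-0.05],[-0.3,0,0,0,-0.05],[-0.3,0,0,0,-0.05],[-0.3,0,0,-15,-0.05],[-0.3,0,0,-40,-0.05],[-0.3,0,0,-80,-0.05],[-0.3,0,0,-100,-0.05],[-0.3,0,0,-100,-0.05],[-0.3,0,0,-100,-0.05]]';python3 - <<'E'
from h import *
s=telemetry.observe();c=vision.get_calibration("wrist"); p,d=vision.read_camera("wrist")
print(s["tool_pos"],s["tool_rot"]);q=proj(c,(.4437,.334,.1)).astype(int);print(q)
P=np.array([at_d(c,(u,v),d[v,u]) for v in range(max(0,q[1]-60),q[1]+40) for u in range(q[0]-60,q[0]+60)])
K=P[(P[:,2]>.088)&(P[:,2]<.112)&(np.hypot(P[:,0]-.4437,P[:,1]-.334)<.03)]; print(len(K),K[:,2].max() if len(K) else 0)
print(cv2.minAreaRect((K[:,:2]*1000).astype(np.float32)),np.percentile(K[:,2],95))
E
```

```text
time: 10.03
tool_pos: [0.4435, 0.3343, 0.3433]
tool_rot: [3.139, -0.001, 1.699]
contact_force: [-1.6, 0.4, -1.0]
opening: 0.0322
grip_force: 0.0
[0.44353253 0.33428094 0.34328824] [ 3.13924023e+00 -9.92517441e-04  1.69879206e+00]
[276 220]
710 0.10210215804074699
((444.186767578125, 333.7701721191406), (12.236884117126465, 36.545955657958984), 9.935117721557617) 0.10050249559660009
```

Key top measures z = 0.100 and the key has turned 1.40 rad with stop torque felt, so it is fully home and on. Now the reader.

```bash
python3 -m crank '[[0.5,-20,-3,-27,-0.1],[0.5,-60,-10,-27,-0.2],[0.5,-100,-17,-27,-0.32],[0.5,-140,-24,-27,-0.44],[0.5,-180,-31,-27,-0.56],[0.5,-220,-38,-27,-0.68],[0.5,-260,-45,-27,-0.8],[0.5,-300,-51,-27,-0.92],[0.5,-340,-58,-27,-1.04],[0.5,-380,-65,-27,-1.16],[0.5,-420,-72,-27,-1.247],[0.5,-420,-72,-27,-1.247]]'; python3 -m crank '[[0.5,0,0,0,0],[0.5,0,0,0,0]]'; python3 - <<'E'
from h import *
print(rel((.4204,-.2265,.36)))
E
```

```text
time: 11.08
tool_pos: [0.4252, -0.0885, 0.3678]
tool_rot: [3.14, -0.003, 2.951]
contact_force: [1.0, -0.4, -0.3]
opening: 0.0689
grip_force: 0.0
time: 11.25
tool_pos: [0.4255, -0.0893, 0.3678]
tool_rot: [3.141, -0.003, 2.939]
contact_force: [0.4, 0.7, -0.0]
opening: 0.0685
grip_force: 0.0
[ -22.63602428 -135.46707311    7.59699348]
```

```bash
python3 -m crank '[[0.5,-6,-35,8,0],[0.5,-12,-70,8,0],[0.5,-18,-105,8,0],[0.5,-23,-136,8,0],[0.5,-23,-136,8,0],[0.5,-23,-136,8,0],[0.5,-23,-136,8,0]]'; python3 - <<'E'
from h import *
s=telemetry.observe();c=vision.get_calibration("wrist"); p,d=vision.read_camera("wrist"); np.save("pics/w3.npy",d)
import pickle; pickle.dump((s,c),open("pics/w3.pkl","wb"))
cv2.imwrite("pics/w3.png",p[:,:,::-1])
print(s["tool_pos"],s["tool_rot"],proj(c,(.4204,-.2265,.057)))
v,u=np.where(d>0); ok=v<250; P=np.array([at_d(c,(a,b),d[b,a]) for a,b in zip(u[ok],v[ok])])
K=P[(P[:,2]>.05)&(P[:,2]<.064)&(np.hypot(P[:,0]-.4,P[:,1]+.22)<.1)]; print(len(K),cv2.minAreaRect((K[:,:2]*1000).astype(np.float32)),np.median(K[:,2]))
E
```

```text
time: 11.83
tool_pos: [0.4221, -0.2238, 0.3604]
tool_rot: [3.14, -0.002, 2.945]
contact_force: [0.7, -0.3, -0.1]
opening: 0.0688
grip_force: 0.0
[ 0.42205871 -0.22379239  0.36040489] [ 3.13981504e+00 -2.12722613e-03  2.94527356e+00] [273.30323972 201.15146046]
4891 ((409.02252197265625, -225.68772888183594), (59.920806884765625, 121.74053955078125), 77.00798034667969) 0.05682666324125202
```

View pics/w3.png

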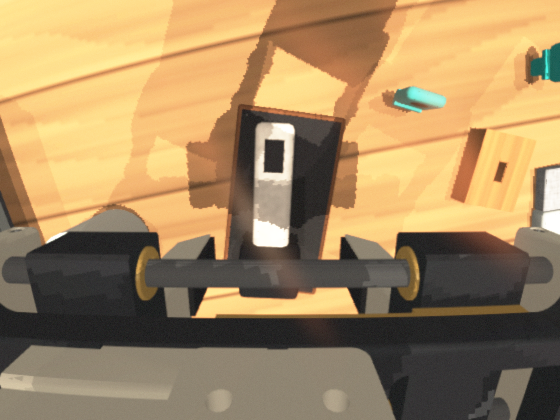

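The wrist view shows the white grip from its back end at (276,123) to the head joint at (272,247), roughly between the fingers.

```bash
python3 - <<'E'
from h import *
import pickle; s,c=pickle.load(open("pics/w3.pkl","rb")); d=np.load("pics/w3.npy")
a=at_z(c,(276,123),.057); b=at_z(c,(272,246),.057); y=np.arctan2(*(b-a)[1::-1]); print(a,b,y,np.linalg.norm(b-a))
l=[at_z(c,p,.057) for p in((257,135),(253.5,235),(294.5,135),(291.5,235))]
print([np.arctan2(*(l[i+1]-l[i])[1::-1]) for i in(0,2)], np.linalg.norm(l[0]-l[2]))
u=(b-a)/np.linalg.norm(b-a); g=a+.070*u; print("grasp",g, rel(np.r_[g[:2],.025+.019+.159]),rel(np.r_[g[:2],.26]))
for v in(140,200,230): print(at_d(c,(274,v),d[v,274])[2])
E
```

```text
[ 0.3504564  -0.20998718  0.057     ] [ 0.46459255 -0.23670279  0.057     ] -0.2299284591143761 0.11722108748345605
[np.float64(-0.24676858660670117), np.float64(-0.2128467903296727)] 0.033847538519764325
grasp [ 0.41861419 -0.22594074  0.057     ] [  2.71494233  -3.25646869 157.67425883] [  2.806177    -3.17390349 100.67439164]
0.05880953343883716
0.34046267247408984
0.05672274641920433
```

```bash
python3 -m crank '[[0.5,3,-3,30,0.025],[0.5,3,-3,60,0.025],[0.5,3,-3,95,0.025],[0.5,3,-3,95,0.025],[0.5,3,-3,95,0.025],[0.5,3,-3,95,0.025]]'; python3 - <<'E'
from h import *
print(rel((.4186,-.226,.206)),telemetry.observe()["tool_rot"])
E
```

```text
time: 12.38
tool_pos: [0.4191, -0.2272, 0.2678]
tool_rot: [-3.141, 0.001, 2.921]
contact_force: [0.4, -0.9, 1.3]
opening: 0.0687
grip_force: 0.0
[ 0.85133341  1.05187354 61.78057678] [-3.14110833e+00  1.46279844e-03  2.92133800e+00]
```

```bash
python3 -m crank '[[0.5,1,1,25,0],[0.5,1,1,45,0],[0.5,1,1,61,0],[0.5,1,1,61,0],[0.5,1,1,61,0],[-1,1,1,61,0],[-1,1,1,61,0],[-1,1,1,61,0],[-1,1,1,61,0],[-1,1,1,61,0],[-1,1,1,61,0]]' 30;  python3 -m crank '[[-1,0,0,0,0],[-1,0,0,-3,0],[-1,0,0,-10,0],[-1,0,0,-25,0],[-1,0,0,-45,0],[-1,0,0,-64,0],[-1,0,0,-64,0],[-1,0,0,-64,0]]' 40
```

```text
time: 13.3
tool_pos: [0.4177, -0.2267, 0.2057]
tool_rot: [-3.141, 0.001, 2.92]
contact_force: [-0.7, -0.1, 2.9]
opening: 0.036
grip_force: 29.9
time: 13.97
tool_pos: [0.4177, -0.2265, 0.2699]
tool_rot: [-3.141, 0.002, 2.92]
contact_force: [-0.6, 0.2, -3.5]
opening: 0.0357
grip_force: 39.8
```

```bash
python3 -m crank '[[-1,0,12,3,-0.05],[-1,-1,35,5,-0.12],[-1,-2,65,5,-0.2],[-1,-3,95,5,-0.28],[-1,-4,125,5,-0.35],[-1,-5,155,5,-0.4],[-1,-5,180,5,-0.42],[-1,-5,200,5,-0.42],[-1,-5,208,5,-0.42],[-1,-5,208,5,-0.42],[-1,-5,208,5,-0.42],[-1,-5,208,5,-0.42]]' 45; python3 - <<'E'
from h import *
s=telemetry.observe(); print(s["tool_pos"],s["tool_rot"],rel((.488,-.0204,.2575)))
import pickle
o={}
for n in("scene","top"):
    c=vision.get_calibration(n); p,d=vision.read_camera(n); o[n]=(c,p,d); 
pickle.dump((s,o),open("pics/s2.pkl","wb"))
c,p,d=o["scene"]; q=proj(c,(.6,.0,.07)).astype(int); print(q)
cv2.imwrite("pics/s2.png",cv2.resize(p[q[1]-70:q[1]+70,q[0]-90:q[0]+90,::-1],None,fx=4,fy=4,interpolation=cv2.INTER_CUBIC))
c,p,d=o["top"]; q=proj(c,(.58,.0,.07)).astype(int); print(q)
cv2.imwrite("pics/t2.png",cv2.resize(p[q[1]-70:q[1]+70,q[0]-90:q[0]+90,::-1],None,fx=4,fy=4,interpolation=cv2.INTER_CUBIC))
E
```

```text
time: 14.97
tool_pos: [0.468, -0.0255, 0.2639]
tool_rot: [3.141, -0.001, -2.944]
contact_force: [-1.0, -0.1, -2.9]
opening: 0.0357
grip_force: 44.8
[ 0.46799258 -0.02550218  0.26387932] [ 3.14143435e+00 -9.23151803e-04 -2.94377911e+00] [-20.625841     1.06969191   6.36044769]
[276 222]
[282 191]
```

View pics/s2.png

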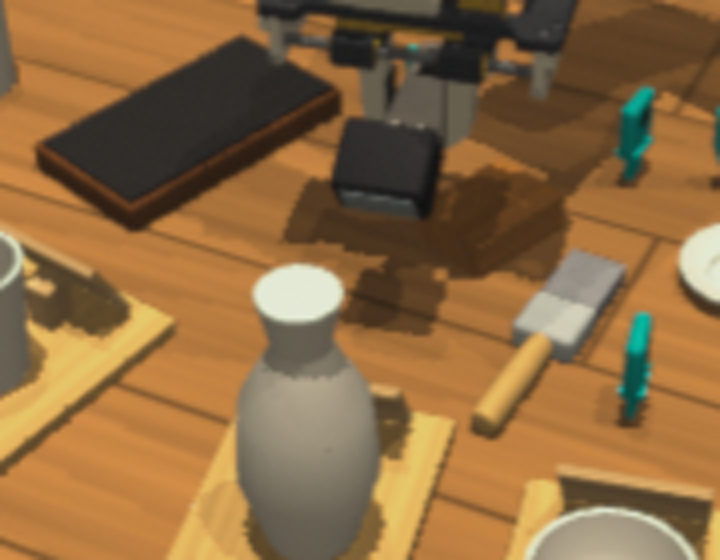

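View pics/t2.png

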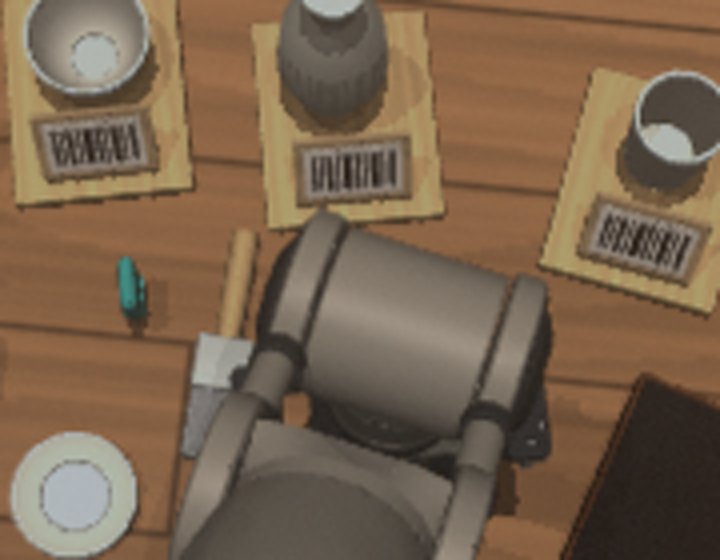

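The scene crop shows the reader head (340–440, 120–215) held in the gripper and facing the vase's label. The top crop shows the vase label centre at (353,171), unchanged. I'll check the reader's tilt from the depth of the head's faces.

```bash
python3 - <<'E'
from h import *
import pickle; s,o=pickle.load(open("pics/s2.pkl","rb")); c,p,d=o["scene"]
def plane(x0,x1,y0,y1):
    P=np.array([at_d(c,(u,v),d[v,u]) for v in range(152+y0//4,152+y1//4) for u in range(186+x0//4,186+x1//4)])
    m=np.median(P,0); P=P[np.abs(P[:,2]-m[2])<.03]; m=P.mean(0); U,S,V=np.linalg.svd(P-m); n=V[2]*np.sign(V[2][2])
    y=s["tool_rot"][2]+np.pi; L=R.from_euler('z',-y).apply(n); 
    print(len(P),m.round(4),"rms",S[2]/len(P)**.5,"n reader",L.round(3),"pitch deg",np.degrees(np.arctan2(L[0],L[2])),"lateral",np.degrees(L[1]))
    return P
plane(356,425,132,170); plane(356,425,124,180); plane(360,420,192,204); plane(410,440,84,108)
# label cross-check from top camera
ct,pt,dt=o["top"]
P=np.array([at_d(ct,(u,v),dt[v,u]) for v in range(159,169) for u in range(270,291)]); m=P.mean(0); V=np.linalg.svd(P-m)[2][2]; V*=-np.sign(V[0]); print("label",m,"look dir",-V,"yaw",np.arctan2(-V[1],-V[0]))
E
```

```text
153 [ 0.5476 -0.0078  0.1323] rms 0.0023273833907872803 n reader [ 0.458 -0.029  0.888] pitch deg 27.283336795258766 lateral -1.646664376113366
237 [ 0.5485 -0.0073  0.1315] rms 0.0033089039832679165 n reader [ 0.423 -0.017  0.906] pitch deg 25.02139363229054 lateral -0.9920221808695423
45 [0.566  0.0008 0.1115] rms 0.0010588929436230827 n reader [-0.884 -0.028  0.467] pitch deg -62.17829815811042 lateral -1.6096590325774371
48 [ 0.4655 -0.0242  0.1154] rms 0.0012073634626017767 n reader [-0.063 -0.008  0.998] pitch deg -3.5841147474989237 lateral -0.46195727522853863
label [0.66504226 0.01551015 0.05033451] look dir [0.94723837 0.10028718 0.30443712] yaw 0.10548028520330201
```

```bash
cat > tilt.py <<'E'
from h import *
s=telemetry.observe();c=vision.get_calibration("wrist"); p,d=vision.read_camera("wrist"); cv2.imwrite("pics/w4.png",p[:,:,::-1]); np.save("pics/w4.npy",d)
M=R.from_euler('xyz',s["tool_rot"])
v,u=np.mgrid[100:300,200:350]; v,u=v.ravel(),u.ravel()
P=np.array([at_d(c,(a,b),d[b,a]) for a,b in zip(u,v)]); T=M.inv().apply(P-s["tool_pos"])*1000
k=(np.abs(T[:,1])<13)&(T[:,0]>12)&(T[:,0]<66)&(np.abs(T[:,2]-149)<9); T=T[k]; print(len(T), T.min(0),T.max(0))
for _ in range(4):
    A=np.c_[T[:,:2],np.ones(len(T))]; r,*_=np.linalg.lstsq(A,T[:,2],rcond=None); e=T[:,2]-A@r; T=T[np.abs(e)<3]
print("depth z at TCP",r[2],"slope deg along x,y",np.degrees(r[:2]),"rms",e.std(),len(T))
for x0 in range(12,66,9): q=T[(T[:,0]>=x0)&(T[:,0]<x0+9)]; print(x0,len(q),q[:,2].mean() if len(q) else None)
E
python3 tilt.py
```

```text
7437 [ 12.0073273  -12.99894944 145.16545426] [ 65.99972687  12.98978372 151.39997593]
depth z at TCP 148.13413949731603 slope deg along x,y [ 0.0620268  -0.93548193] rms 0.9759351301407625 7436
12 1082 148.74545323865408
21 1111 148.19887035762883
30 1213 147.6975007396008
39 1274 147.6938003484093
48 1336 147.88252504285026
57 1420 148.85105991741497
```

The wrist depth shows the grip level within about 0.1°, with its top 148 mm below the TCP as expected. Going in to the scan pose.

```bash
python3 -m crank '[[-1,-6,0.5,2,0],[-1,-14,1,4,0],[-1,-20.5,1,6.5,0],[-1,-20.5,1,6.5,0],[-1,-20.5,1,6.5,0],[-1,-20.5,1,6.5,0],[-1,-20.5,1,6.5,0]]'; python3 - <<'E'
from h import *
d=np.load("pics/w4.npy"); 
s=telemetry.observe(); print(s["tool_pos"],s["tool_rot"])
y=s["tool_rot"][2]+np.pi; f=np.array([np.cos(y),np.sin(y),0]); w=s["tool_pos"]+.096*f-[0,0,.1622]; l=np.array([.667,.0155,.045])
D=l-w; look=np.cos(np.pi/6)*f-[0,0,.5]; print("dist",np.linalg.norm(D),"along",D@look,"off",(D-(D@look)*look)*1000)
# grip's rear end in tool x
c=vision.get_calibration("wrist"); p,d=vision.read_camera("wrist"); M=R.from_euler('xyz',s["tool_rot"])
T=np.array([M.inv().apply(at_d(c,(a,b),d[b,a])-s["tool_pos"])*1000 for b in range(60,260) for a in range(255,300)])
k=(np.abs(T[:,1])<8)&(T[:,2]<156)&(T[:,2]>142); print("rear x",np.percentile(T[k,0],[98,99,99.9])); 
k=(np.abs(T[:,0]-45)<10)&(T[:,2]<156)&(T[:,2]>142); print("y range",np.percentile(T[k,1],[1,99]))
E
```

```text
time: 15.7
tool_pos: [0.488, -0.0196, 0.2578]
tool_rot: [3.141, -0.0, -2.943]
contact_force: [0.0, -0.4, -3.1]
opening: 0.0354
grip_force: 44.8
[ 0.48795484 -0.01958909  0.25777707] [ 3.14138412e+00 -3.39509622e-04 -2.94297897e+00]
dist 0.10016131888248368 along 0.10015535787653493 off [-0.09950814 -0.96685009 -0.49938757]
rear x [69.22517814 69.67025619 70.12523842]
y range [-9.2269277   9.34676315]
```

On aim (off by about 1 mm at 100 mm). Hold it for more than 2 s.

```bash
Z='[-1,0,0,0,0]'; python3 -m crank '[[-1,0,0,0,0],[-1,0,0,0,0],[-1,0,0,0,0],[-1,0,0,0,0],[-1,0,0,0,0],[-1,0,0,0,0],[-1,0,0,0,0],[-1,0,0,0,0],[-1,0,0,0,0],[-1,0,0,0,0],[-1,0,0,0,0],[-1,0,0,0,0]]'; python3 -m crank '[[-1,0,0,0,0],[-1,0,0,0,0],[-1,0,0,0,0],[-1,0,0,0,0],[-1,0,0,0,0],[-1,0,0,0,0],[-1,0,0,0,0],[-1,0,0,0,0],[-1,0,0,0,0],[-1,0,0,0,0],[-1,0,0,0,0],[-1,0,0,0,0]]'; python3 -m crank '[[-1,0,0,0,0],[-1,0,0,0,0],[-1,0,0,0,0],[-1,0,0,0,0],[-1,0,0,0,0],[-1,0,0,0,0],[-1,0,0,0,0],[-1,0,0,0,0],[-1,0,0,0,0],[-1,0,0,0,0],[-1,0,0,0,0],[-1,0,0,0,0]]'; python3 - <<'E'
from h import *
print(rel((.4182,-.2265,.27)))
E
```

```text
time: 16.75
tool_pos: [0.4881, -0.0196, 0.2579]
tool_rot: [3.142, 0.0, -2.943]
contact_force: [0.2, 0.1, -2.2]
opening: 0.0358
grip_force: 44.8
time: 17.75
tool_pos: [0.4881, -0.0197, 0.2579]
tool_rot: [3.142, 0.0, -2.943]
contact_force: [-0.6, 0.5, -2.1]
opening: 0.0355
grip_force: 44.8
time: 18.75
tool_pos: [0.4881, -0.0197, 0.2579]
tool_rot: [3.142, 0.0, -2.943]
contact_force: [-0.2, 1.1, -2.2]
opening: 0.0357
grip_force: 44.8
[ 109.33410689 -188.98697773  -12.16529732]
```

```bash
python3 -m crank '[[-1,10,-5,-6,0.02],[-1,25,-25,-12,0.06],[-1,40,-55,-12,0.14],[-1,55,-85,-12,0.22],[-1,70,-115,-12,0.3],[-1,85,-145,-12,0.37],[-1,100,-170,-12,0.42],[-1,109,-185,-12,0.42],[-1,109,-189,-12,0.42],[-1,109,-189,-12,0.42],[-1,109,-189,-12,0.42],[-1,109,-189,-12,0.42]]'; python3 - <<'E'
from h import *
print(rel((.4180,-.2265,.2057)),telemetry.observe()["tool_rot"])
E
```

```text
time: 19.75
tool_pos: [0.4186, -0.2254, 0.2699]
tool_rot: [3.141, -0.0, 2.921]
contact_force: [0.0, 0.1, -2.6]
opening: 0.0359
grip_force: 44.8
[ 0.31653792 -1.21299928 64.18337381] [ 3.14103858e+00 -3.64313157e-04  2.92100489e+00]
```

```bash
python3 -m crank '[[-1,0,-1,20,0],[-1,0,-1,40,0],[-1,0,-1,54,0],[-1,0,-1,58,0],[-1,0,-1,60.5,0],[-1,0,-1,62.5,0],[-1,0,-1,63.5,0],[-1,0,-1,64.2,0],[-1,0,-1,64.2,0],[-1,0,-1,64.2,0]]'
```

```text
time: 20.58
tool_pos: [0.4184, -0.2275, 0.2061]
tool_rot: [-3.141, 0.001, 2.92]
contact_force: [0.5, 0.0, -2.6]
opening: 0.0357
grip_force: 44.8
```

```bash
python3 -m crank '[[-1,0,0,0.4,0],[-1,0,0,0.8,0],[-1,0,0,0.8,0]]';python3 -m crank '[[-1,0,0,0.3,0],[-1,0,0,0.6,0],[-1,0,0,0.6,0]]'
```

```text
time: 20.83
tool_pos: [0.4184, -0.2275, 0.2057]
tool_rot: [-3.141, 0.001, 2.92]
contact_force: [-2.1, 0.8, 6.8]
opening: 0.036
grip_force: 44.8
time: 21.08
tool_pos: [0.4184, -0.2275, 0.2057]
tool_rot: [-3.141, 0.001, 2.92]
contact_force: [-2.1, 2.4, 12.3]
opening: 0.0358
grip_force: 44.8
```

Landed on the pad. Release, lift clear and check.

```bash
python3 -m crank '[[-1,0,0,-0.8,0],[-1,0,0,-0.8,0],[0.3,0,0,-0.8,0],[0.3,0,0,-0.8,0],[0.3,0,0,-0.8,0],[0.3,0,0,-0.8,0],[0.3,0,0,-0.8,0],[0.3,0,0,-20,0],[0.3,0,0,-50,0],[0.3,0,0,-85,0],[0.3,0,0,-125,0],[0.3,0,0,-150,0]]' 10;  python3 -m crank '[[0.3,30,0,-10,0],[0.3,60,0,-10,0],[0.3,60,0,-10,0],[0.3,60,0,-10,0],[0.3,60,0,-10,0],[0.3,60,0,-10,0],[0.3,60,0,-10,0]]'; python3 - <<'E'
from h import *
print(telemetry.observe()["contact_force"])
p,d=vision.read_camera("scene"); cv2.imwrite("pics/end.png",p[:,:,::-1])
E
```

```text
time: 22.08
tool_pos: [0.4185, -0.2275, 0.3577]
tool_rot: [-3.14, 0.003, 2.92]
contact_force: [1.3, -0.5, 0.4]
opening: 0.0598
grip_force: 0.0
time: 22.67
tool_pos: [0.3605, -0.2145, 0.3639]
tool_rot: [3.141, -0.0, 2.92]
contact_force: [0.4, 0.9, 0.1]
opening: 0.0599
grip_force: 0.0
[0.41629095 0.86274962 0.05348079]
```

View pics/end.png

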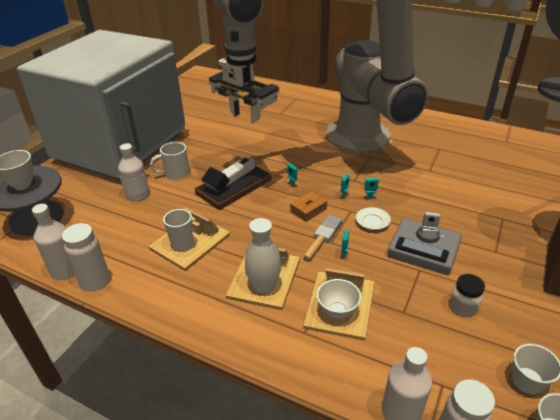

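The picture shows the reader on its pad at (232,178), the key turned in the switch at (430,225), everything else in place and the gripper clear.

```bash
python3 -c "
from cell import ticket; print(ticket.hand_in())"
```

```text
the job is handed in; nothing more can be done
None
```

The key is fully home and turned to its stop, the vase label was scanned from 10 cm with a 3 s hold, the reader is back flat on its pad, and the job was handed in at about 23 s; no verdict came back.

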